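# Empty the tailgate tray into the salvage bin

### The arm

A 7-joint arm with a two-finger parallel gripper is mounted at the origin on the work surface. World frame = base frame: x ahead of the robot, y to its left, z up, the work surface at z = 0. Lengths are in m, angles in rad, forces in N, time in s.
With the tool pointing down it reaches from about 0.35 to 0.9 m from the base axis. Payload 7.2 kg.
Tool frame: the origin (TCP) lies at the very end of the fingers, on their centre line; the grasp point (between the pads) lies 19 mm behind it; z points along the fingers, x is the direction in which the jaws open and shut, and the axes are right-handed (so a half turn about z gives the same grasp; the last joint's range is limited). The gripper opens to 88 mm and grips with 3 to 60 N. Pads are 20 mm wide; open, the fingers measure 115 mm over their backs; the gripper's body (75 mm by 178 mm) begins 61 mm behind the grasp point.
Start: joints at [-1.252, 0.411, -0.013, 1.596, 0.006, 1.134, -0.082], TCP at [0.236, 0.579, 0.223] pointing down, gripper open.
Joint ranges: [-2.95, 2.95], [-0.29, 1.99], [-1.47, 1.44], [0.14, 2.54], [-1.03, 4.17], [0.13, 1.85], [-2.86, 2.86]. Speed limits (rad/s): [2.39, 2.39, 3.01, 3.01, 3.14, 3.14, 3.14].

### API

Orientations are given as a unit quaternion [x, y, z, w].
In Python, from workcell import r gives the robot as it stands.
- The arm moves only by the shell command python3 -m pendant 'ROWS'. ROWS is JSON, one flat list of numbers, 7 for each row, row after row: the turn, a rotation vector about the world's x, y, z in degrees, then the shift along the world's x, y, z in cm, then the closure, from 0 (fully open) to 1 (shut). In form: [wx, wy, wz, tx, ty, tz, jaw, wx, wy, wz, tx, ty, tz, jaw, ...]. A call has 1 to 8 rows; each row shifts and turns the commanded pose from where the row before left it; what a row does not reach is not made up. A row lasts 1/10 s, in which the tool goes at most 50 mm and 8.59 degrees, less where a joint would pass 70% of its speed; a pose out of reach is approached as far as the arm can. A call with a gripper value outside its range is refused whole. The fingers move at their own pace and stop on an object; the grip force is fixed at half the most. Time passes only in rows, so rows that do not move let the fingers close. It gives the time, the measured TCP pose, the force and the opening at its end, in the units of the state.
- r.read_state(): the state, without advancing time (a new reading comes with each control period).
- r.grab_frame(name): name is "scene" or "top" or "wrist"; returns the picture (400x640x3 uint8, blue, green, red); there is no depth.
- r.camera_params(name): a dict with "K" (3x3 intrinsics, pixels), "k1" (the pictures are not rectified: a ray, as slopes to the right and down, at radius r is drawn at 1 + k1 r^2 times it, then the intrinsics apply), "R" (3x3) and "t" (3): a world point X has camera coordinates R X + t; the wrist camera has in their place "T_tool_cam" (4x4, takes a point from camera to tool coordinates, whose origin is the TCP and whose axes are the tool frame's). Camera axes: x right, y down, z forward; pixel columns grow to the right and rows downward; lengths in m; the calibration is good to about 2 mm. A picture is of the moment at which its call begins: read the wrist's pose just before it. camera_params takes no time and is no camera call.
- r.hand_in(): hands the job in, once; it reports no verdict.
The state is a dict: "t": time; "joint_positions": joint angles; "joint_vel": joint speeds; "effort": joint torques, N m; "tool_pos": TCP position; "ee_rot": TCP orientation; "force": force on the tool from outside, world axes, zero at the start; "torque": the same for the moment, N m; "finger_gap": finger opening in m.
Only numpy, scipy, OpenCV 4.12 (cv2) and the standard library are available. Lean on these libraries where they do the work, as an engineer would, in place of code of your own. Each camera call takes 0.05 s, during which the arm holds its last target.

### The job

Empty the steel tray of salvaged parts into the blue bin in front of it. First lower the tray's yellow end gate all the way down, then lift the tray by its red rear bar so that all four parts slide out over the lowered gate into the bin, without handling the parts and without knocking the lamp that hangs over the bar. Lower the tray gently back onto its rest, let go with the gate left down, and leave everything else on the bench where it is.

Things in the scene. Friction and masses are not known exactly. Their poses are not given: they have to be found in the camera images.
- stand: Grey fixed dump stand, 215 x 160 mm. Origin on the bench directly under the tray's pivot line, +x level from there towards the tray's rear bar (roughly away from the robot), +y along the pivot line. Two posts, 108 mm high, at y = +-69 mm carry the pivot; a rest block stands under the tray at x = 125 mm.
- pivot (a point): Middle of the pivot line, 95 mm above the stand's origin, same axes. Tray and gate both hinge on this line (along y). The tray on it is smooth steel sheet (friction 0.3 to 0.5), 0.45 kg: floor from x = 3 to 153 mm, 3 mm above the pivot, 110 mm wide inside, side and rear walls to 41 mm above the pivot; the gate closes its near end at x = 0.
- tray (a joint): Tray tip angle, rad: 0 = level on its rest, grows as the rear bar is lifted, stop at 0.9. The tray swings about the pivot line and falls back by its own weight when let go; little friction (0.05 N m).
- gate (a joint): End gate angle relative to the tray, rad: 0 = upright and shut, grows as its top swings outwards (to the stand's -x) and down; 1.57 is level with the tray floor, 1.75 is the stop (fully down). A stiff hinge (0.08 N m) keeps it where it is left. May start slightly open.
- gate_tab (a point): Middle of the top edge of the yellow gate's finger tab. The gate is a 3 mm plate 108 mm wide and 42 mm high; the tab (36 mm wide, 3 mm thick) stands another 22 mm above it, so this point is 64 mm from the hinge line. z points from the hinge to the tab's edge, x is the plate's normal (towards the tray's inside when shut).
- handle (a point): Middle of the red rear bar: round, 10 mm diameter, 119 mm long along y, 185 mm from the pivot line along the tray floor and 65 mm above the pivot line when level (160 mm above the bench), 32 mm behind and 24 mm above the tray's rear wall. Free all round except for its two end arms.
- lamp: Fixed black LED lamp over the rear bar. Origin and axes within 5 mm of the stand's: head 42 x 200 x 18 mm centred at x = 231, y = 0, z = 339 mm, so it overhangs from about 25 mm behind the bar, 168 mm above it. An upright gripper on the bar would hit it; one leaning back towards the gate by 30 to 40 degrees clears it. Foot: 68 mm disc at x = 255, y = 135 mm, its neck rising there.
- bin: Blue open bin, fixed, 150 x 190 x 50 mm (4 mm walls), below the gate end. Origin at the centre of its underside.
- relay_mid (a point): Centre of a loose black relay on a white base, 30 x 22 x 22 mm, lying in the tray.
- coil_mid (a point): Centre of a loose copper coil on a white bobbin, 22 x 22 x 26 mm, in the tray.
- transformer_mid (a point): Centre of a loose small transformer, dark core with green winding, 30 x 24 x 24 mm, in the tray.
- bracket_mid (a point): Centre of a loose brass angle bracket, 30 x 22 x 22 mm, in the tray.
- jar: Bystander: amber jar, 52 mm diameter, 70 mm high, standing beside the stand. Origin under its base.
- can: Bystander: red and silver tin, 48 mm diameter, 90 mm high, standing beside the stand. Origin under its base.
- nutdriver: Bystander: yellow-handled driver lying on the bench to the robot's left.
- wrench: Bystander: wrench lying on the bench to the right.
- meter: Bystander: yellow multimeter, 150 x 80 x 42 mm, to the right.
- mug: Bystander: blue mug, 80 mm diameter, 95 mm high, to the left.
Not all that is in view belongs to the job. What is shaped like the bin but brown or turquoise is not meant.

How it is judged:
On the way, in this order (a step that is already met when the one before it is completed fails the run):
1. the gate is all the way down while the tray still lies level with the four parts in it (value of joint gate above 1.6 rad and value of joint tray below 0.12 rad and x of relay_mid in the frame of stand between -0.01 and 0.16 m and y of relay_mid in the frame of stand between -0.058 and 0.058 m and z of each of relay_mid, coil_mid, transformer_mid, bracket_mid in the frame of stand above 0.09 m and x of coil_mid in the frame of stand between -0.01 and 0.16 m and y of coil_mid in the frame of stand between -0.058 and 0.058 m and x of transformer_mid in the frame of stand between -0.01 and 0.16 m and y of transformer_mid in the frame of stand between -0.058 and 0.058 m and x of bracket_mid in the frame of stand between -0.01 and 0.16 m and y of bracket_mid in the frame of stand between -0.058 and 0.058 m), for 0.2 s.
2. the tray is tipped with the gate down (value of joint tray above 0.35 rad and value of joint gate above 1.4 rad), for 0.1 s.
At the end, for the whole second after the job is handed in: All four parts lie inside the blue bin below its rim, the tray is back level on its rest (within 0.03 rad) and still, and the gate is still down (over 1.5 rad) (x of relay_mid in the frame of bin between -0.076 and 0.076 m and y of relay_mid in the frame of bin between -0.096 and 0.096 m and z of relay_mid in the frame of bin between 0 and 0.05 m and x of coil_mid in the frame of bin between -0.076 and 0.076 m and y of coil_mid in the frame of bin between -0.096 and 0.096 m and z of coil_mid in the frame of bin between 0 and 0.05 m and x of transformer_mid in the frame of bin between -0.076 and 0.076 m and y of transformer_mid in the frame of bin between -0.096 and 0.096 m and z of transformer_mid in the frame of bin between 0 and 0.05 m and x of bracket_mid in the frame of bin between -0.076 and 0.076 m and y of bracket_mid in the frame of bin between -0.096 and 0.096 m and z of bracket_mid in the frame of bin between 0 and 0.05 m and value of joint tray below 0.03 rad and velocity of joint tray below 0.05 rad/s and value of joint gate above 1.5 rad); the robot touches nothing.
It fails at once if the tray is tipped (over 0.25 rad) while the gate is not lowered (under 1.3 rad) (value of joint tray above 0.25 rad and value of joint gate below 1.3 rad).
It fails at once if a part leaves the tray over its side or back instead of the gate end ((x of relay_mid in the frame of stand above 0.035 m and (y of relay_mid in the frame of stand above 0.075 m or y of relay_mid in the frame of stand below -0.075 m or x of relay_mid in the frame of stand above 0.19 m)) or (x of coil_mid in the frame of stand above 0.035 m and (y of coil_mid in the frame of stand above 0.075 m or y of coil_mid in the frame of stand below -0.075 m or x of coil_mid in the frame of stand above 0.19 m)) or (x of transformer_mid in the frame of stand above 0.035 m and (y of transformer_mid in the frame of stand above 0.075 m or y of transformer_mid in the frame of stand below -0.075 m or x of transformer_mid in the frame of stand above 0.19 m)) or (x of bracket_mid in the frame of stand above 0.035 m and (y of bracket_mid in the frame of stand above 0.075 m or y of bracket_mid in the frame of stand below -0.075 m or x of bracket_mid in the frame of stand above 0.19 m))).
It fails at once if a part is handled with the fingers (over 3 N) (contact force between the fingers and relay above 3 N or contact force between the fingers and coil above 3 N or contact force between the fingers and transformer above 3 N or contact force between the fingers and bracket above 3 N).
It fails at once if the tray is dropped back (faster than 2 rad/s) (velocity of joint tray below -2 rad/s).
It fails at once if a bystander is moved more than 25 mm, or the lamp is knocked (over 8 N) (distance of any of jar, can, nutdriver, wrench, meter, mug from where it was at the start of the episode above 0.025 m or contact force between lamp and the arm above 8 N or contact force between lamp and the fingers above 8 N).
It also fails if it takes over 56 s, if anything falls off the work surface, if the arm or the gripper's body presses on something with over 40 N, if the wrist force passes 120 N, or if a joint passes its speed limit or range.

## Working session

There is one attempt and no reset: what is moved stays moved. The work goes in short steps, Python scripts to look and compute and a shell command to move; the robot and the scene stay as the last step left them, time stands still between calls to the robot, and variables do not carry over. Pictures are saved under pics/ and viewed, and the job is handed in when it is done.

```bash
ls; mkdir -p pics; python3 - <<'E'
from workcell import r
import cv2
for n in ["scene","top"]:
    cv2.imwrite(f"pics/{n}0.png",r.grab_frame(n)); print(n,r.camera_params(n))
print(r.camera_params("wrist")); s=r.read_state();print(s)
E
```

```text
pics
scene {'K': array([[442.23200903,   0.        , 304.9186181 ],
       [  0.        , 442.23200903, 200.03429061],
       [  0.        ,   0.        ,   1.        ]]), 'k1': -0.08982232281694345, 'R': array([[ 0.15367793,  0.98809955,  0.00650882],
       [ 0.7678346 , -0.11526917, -0.63019287],
       [-0.62194302,  0.10184444, -0.77641135]]), 't': array([-0.0861047 , -0.26907684,  1.68397762])}
top {'K': array([[420.75126189,   0.        , 329.05651616],
       [  0.        , 420.75126189, 195.67929687],
       [  0.        ,   0.        ,   1.        ]]), 'k1': -0.033488382918405835, 'R': array([[-0.01605384, -0.99978705,  0.01296637],
       [-0.98649191,  0.01372335, -0.16323415],
       [ 0.16302145, -0.01541175, -0.98650215]]), 't': array([-0.00617378,  0.45101351,  1.39054044])}
{'K': array([[322.15543156,   0.        , 316.83210151],
       [  0.        , 322.15543156, 197.16891448],
       [  0.        ,   0.        ,   1.        ]]), 'k1': -0.014672767248176578, 'T_tool_cam': array([[ 9.99999817e-01, -3.48040664e-04, -4.95397433e-04,
         9.08672730e-04],
       [ 
[... 243 characters left out ...]
]])}
{'t': 0.1, 'joint_positions': array([-1.25219241,  0.41183663, -0.01273145,  1.5969278 ,  0.00555956,
        1.13429324, -0.0821905 ]), 'joint_vel': array([ 0.0001456 , -0.00322442,  0.0009079 , -0.00120508, -0.00124894,
       -0.00101935,  0.00256199]), 'effort': array([ 3.53323630e-03, -5.89099395e+01,  6.44227043e-01, -2.91706717e+01,
       -5.37510880e-02,  1.45576126e-02,  6.48673768e-05]), 'tool_pos': array([0.23561425, 0.57841109, 0.22189596]), 'ee_rot': array([ 8.29818650e-01,  5.58032702e-01, -5.77383529e-04,  4.22170915e-04]), 'force': array([ 0.24356959,  0.39547384, -0.56156972]), 'torque': array([ 0.00750321,  0.00265554, -0.03393483]), 'finger_gap': 0.08784261223624916}
```

View pics/scene0.png

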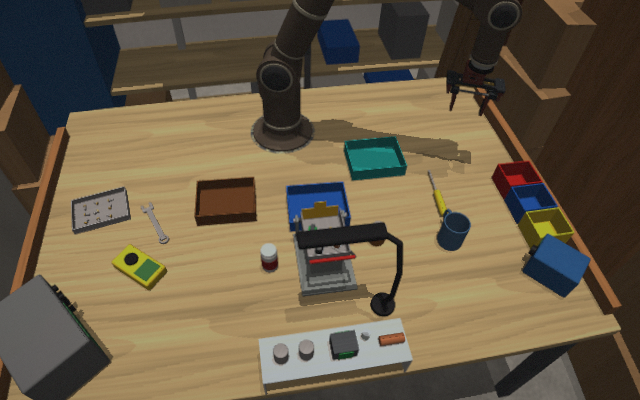

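View pics/top0.png

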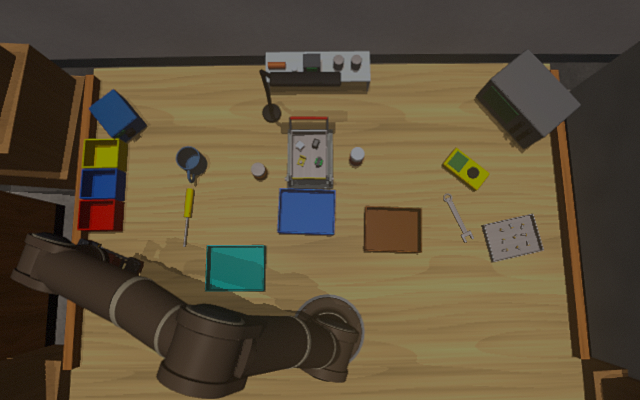

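The scene view shows the stand at about (325,250) with the yellow gate tab at (320,210) and the lamp head at (342,236). In the top view the blue bin is at (307,212), the tray at (310,155) and the red bar at (309,119). I'll zoom in next.

```bash
cat > h.py <<'E'
import numpy as np, cv2
from scipy.spatial.transform import Rotation as R
from workcell import r
def cam(n):
    p=r.camera_params(n)
    if n=="wrist":
        s=r.read_state(); T=np.eye(4);T[:3,:3]=R.from_quat(s["ee_rot"]).as_matrix();T[:3,3]=s["tool_pos"]
        C=np.linalg.inv(T@p["T_tool_cam"]); return p["K"],p["k1"],C[:3,:3],C[:3,3]
    return p["K"],p["k1"],np.array(p["R"]),np.array(p["t"])
def proj(c,X):
    K,k,Rm,t=c; q=np.atleast_2d(X)@Rm.T+t; s=q[:,:2]/q[:,2:]
    s=s*(1+k*(s**2).sum(1,keepdims=True)); return s*[K[0,0],K[1,1]]+[K[0,2],K[1,2]]
def ray(c,uv):
    K,k,Rm,t=c; d=(np.array(uv,float)-[K[0,2],K[1,2]])/[K[0,0],K[1,1]]; s=d.copy()
    for _ in range(20): s=d/(1+k*(s@s))
    v=Rm.T@np.r_[s,1]; return -Rm.T@t, v
def at_z(c,uv,z):
    o,v=ray(c,uv); return o+v*(z-o[2])/v[2]
def crop(img,x0,y0,x1,y1,f,name):
    cv2.imwrite(name,cv2.resize(img[y0:y1,x0:x1],None,fx=f,fy=f,interpolation=cv2.INTER_CUBIC))
E
python3 - <<'E'
from h import *
t=cv2.imread("pics/top0.png");s=cv2.imread("pics/scene0.png")
crop(t,245,60,385,250,4-1,"pics/topz.png"); crop(t,265,100,365,245,4,"pics/topz4.png"); crop(s,240,170,400,320,4,"pics/scenez.png")
E
```

```text
(no output)
```

View pics/topz4.png

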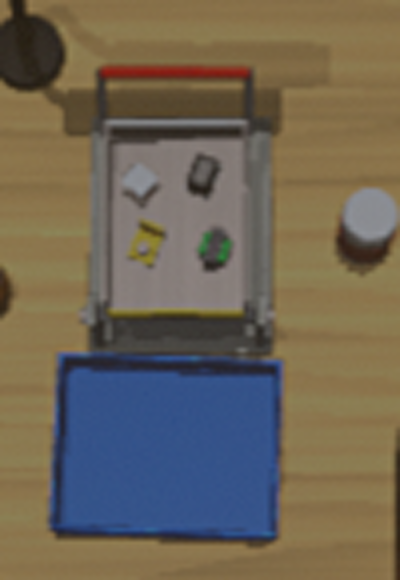

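View pics/scenez.png

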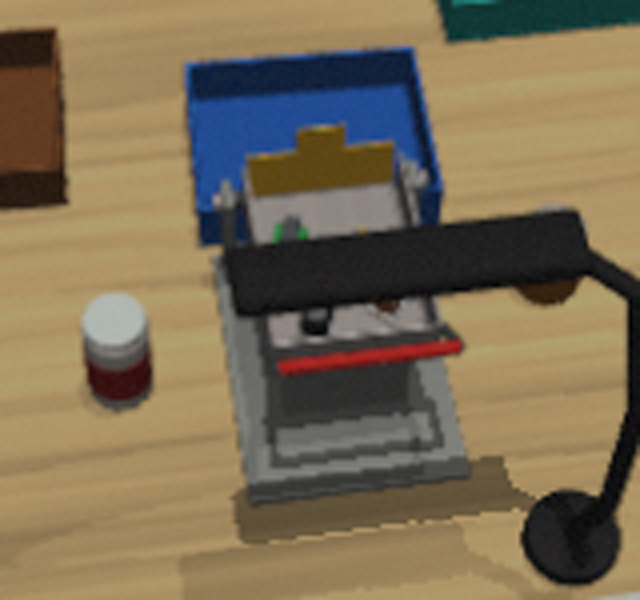

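```bash
python3 - <<'E'
from h import *
from scipy.optimize import least_squares
ct,cs=cam("top"),cam("scene")
T=lambda u,v:(u/4+265,v/4+100); S=lambda u,v:(u/4+240,v/4+170)
def pts(g):
    G=lambda y,l:(-l*np.sin(g),y,.095+l*np.cos(g))
    return [(ct,T(100,72),(.185,.0595,.160)),(ct,T(251,72),(.185,-.0595,.160)),
    (ct,T(85,314),(0,.069,.108)),(ct,T(268,314),(0,-.069,.108)),
    (cs,S(280,367),(.185,-.0595,.160)),(cs,S(463,346),(.185,.0595,.160)),
    (cs,S(227,190),(0,-.069,.108)),(cs,S(412,170),(0,.069,.108)),
    (cs,S(298,131),G(-.018,.064)),(cs,S(343,125),G(.018,.064)),(cs,S(246,158),G(-.054,.042)),(cs,S(393,145),G(.054,.042))]
def f(p):
    c,s=np.cos(p[2]),np.sin(p[2]); M=np.array([[c,-s,0],[s,c,0],[0,0,1]])
    return np.concatenate([proj(k,M@np.array(X)+[p[0],p[1],0])[0]-uv for k,uv,X in pts(p[3])])
x0=at_z(ct,T(176,314),.108); print(x0)
o=least_squares(f,[x0[0],x0[1],0,0.1]); print(o.x,np.degrees(o.x[2])); print(o.fun.reshape(-1,2).round(1))
for uv in [(62,354),(282,362),(50,536),(276,540)]: print("bin rim",at_z(ct,T(*uv),.05).round(3))
for n,uv,z in [("can",(368,212),.09),("jar",(-25,285),.07),("lampfoot",(30,48),.0)]: print(n,at_z(ct,T(*uv),z).round(3))
for n,uv in [("coil",(140,183)),("relay",(204,173)),("brk",(147,243)),("tr",(215,248))]: print(n,at_z(ct,T(*uv),.115).round(3))
E
```

```text
[0.49651397 0.05230139 0.108     ]
[ 0.50053778  0.05265999 -0.00911845  0.05362587] -0.5224485970813243
[[-0.2 -0.7]
 [-0.7 -0.8]
 [ 1.3 -1.1]
 [-1.9 -1.3]
 [-0.5 -0.5]
 [-0.9 -0.9]
 [-0.3 -0.8]
 [-0.1 -1. ]
 [-0.6  0.2]
 [ 0.7  0.3]
 [-0.1 -0. ]
 [ 0.2 -0.9]]
bin rim [0.476 0.15  0.05 ]
bin rim [ 0.466 -0.035  0.05 ]
bin rim [0.323 0.16  0.05 ]
bin rim [ 0.317 -0.027  0.05 ]
can [ 0.585 -0.107  0.09 ]
jar [0.531 0.221 0.07 ]
lampfoot [0.765 0.185 0.   ]
coil [0.605 0.081 0.115]
relay [0.613 0.028 0.115]
brk [0.554 0.075 0.115]
tr [0.549 0.02  0.115]
```

```bash
python3 -m pendant '[0,0,-4.9,2.07,-3.75,0.2,1, 0,0,-4.9,2.07,-3.75,0.2,1, 0,0,-4.9,2.07,-3.75,0.2,1, 0,0,-4.9,2.07,-3.75,0.2,1, 0,0,-4.9,2.07,-3.75,0,1, 0,0,-4.9,2.07,-3.75,0,1, 0,0,-4.9,2.07,-3.75,0,1]'; python3 -m pendant '[0,0,-4.9,2.07,-3.75,0,1, 0,0,-4.9,2.07,-3.75,0,1, 0,0,-4.9,2.07,-3.75,0,1, 0,0,-4.9,2.07,-3.75,0,1, 0,0,-4.9,2.07,-3.75,0,1, 0,0,-4.9,2.07,-3.75,0,1, 0,0,-4.9,2.07,-3.75,0,1, 0,0,0,0,0,0,1]'
python3 - <<'E'
from h import *
s=r.read_state(); print(s["tool_pos"],R.from_quat(s["ee_rot"]).as_matrix().round(3),s["joint_positions"].round(2))
c=cam("wrist"); cv2.imwrite("pics/w1.png",r.grab_frame("wrist"))
M=R.from_euler("z",-.009).as_matrix(); H=np.array([.5005,.0527,.095])
for X in [(.185,.0595,.065),(.185,-.0595,.065),(0,.054,.042),(0,-.054,.042),(0,.018,.064),(0,-.018,.064),(.153,.055,.041),(.153,-.055,.041)]:
    print(X,proj(c,M@np.array(X)+H).round(0))
E
```

```text
t: 0.8
tool_pos: [0.3811, 0.3146, 0.2305]
ee_rot: [0.958, 0.287, -0.0, -0.0]
force: [-0.6, -0.6, 0.0]
finger_gap: 0.0348
t: 1.6
tool_pos: [0.5273, 0.0477, 0.2307]
ee_rot: [1.0, -0.012, 0.001, 0.001]
force: [-0.1, -1.2, -0.2]
finger_gap: 0.0002
[0.52732193 0.0476902  0.23074095] [[ 1.    -0.024  0.001]
 [-0.024 -1.    -0.003]
 [ 0.001  0.003 -1.   ]] [-0.59  0.25  0.49  1.84 -0.13  1.08 -0.07]
(0.185, 0.0595, 0.065) [[538. 121.]]
(0.185, -0.0595, 0.065) [[510. 270.]]
(0, 0.054, 0.042) [[281. 130.]]
(0, -0.054, 0.042) [[287. 254.]]
(0, 0.018, 0.064) [[280. 182.]]
(0, -0.018, 0.064) [[282. 226.]]
(0.153, 0.055, 0.041) [[477. 125.]]
(0.153, -0.055, 0.041) [[460. 252.]]
```

View pics/w1.png

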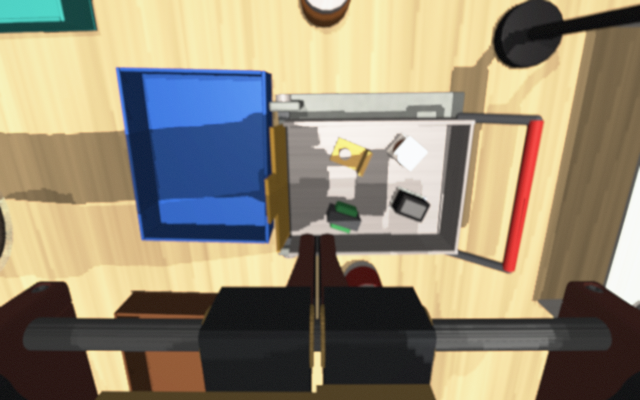

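The wrist view confirms the fit: bar ends at (537,122) and (512,270) against the predicted (538,121) and (510,270), and the gate is slightly open at x≈270–288. Next I lower the closed fingers inside the tab.

```bash
python3 -m pendant '[0,0,0.8,0,0.5,-2.5,1, 0,0,0,0,0,-2.5,1, 0,0,0,0,0,-2.3,1, 0,0,0,0,0,-1.4,1, 0,0,0,0,0,0,1]'
python3 - <<'E'
from h import *
for n in ["wrist","scene"]: cv2.imwrite(f"pics/{n}2.png",r.grab_frame(n))
crop(cv2.imread("pics/scene2.png"),240,130,400,280,4,"pics/scene2z.png")
E
```

```text
t: 2.15
tool_pos: [0.5236, 0.0601, 0.1416]
ee_rot: [1.0, 0.002, -0.002, 0.0]
force: [-0.3, 0.7, -0.0]
finger_gap: 0.0
```

View pics/wrist2.png

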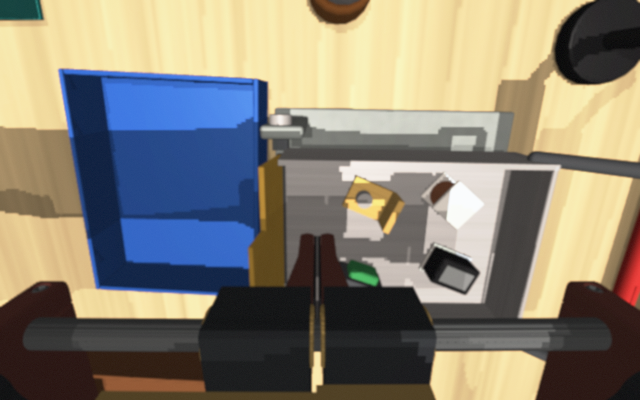

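View pics/scene2z.png

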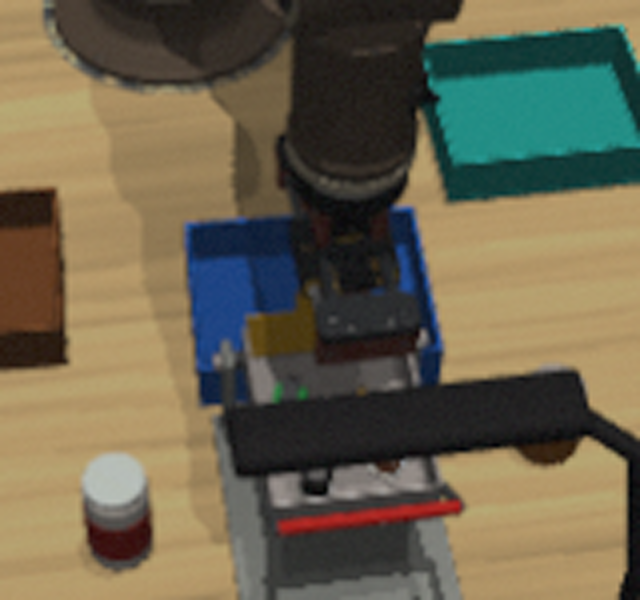

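```bash
python3 -m pendant '[0,0,0,-0.9,-0.2,0,1, 0,0,0,-0.9,-0.2,0,1, 0,0,0,-0.8,-0.2,0,1, 0,0,0,-0.8,0,0,1, 0,0,0,-0.7,0,-0.5,1, 0,0,0,-0.6,0,-0.6,1, 0,0,0,-0.6,0,-0.6,1, 0,0,0,0,0,0,1]'
python3 - <<'E'
from h import *
for n in ["wrist"]: cv2.imwrite(f"pics/{n}3.png",r.grab_frame(n))
E
```

```text
t: 3.05
tool_pos: [0.4709, 0.0528, 0.1255]
ee_rot: [1.0, 0.0, -0.001, 0.0]
force: [-0.4, 0.8, -0.3]
finger_gap: 0.0006
```

View pics/wrist3.png

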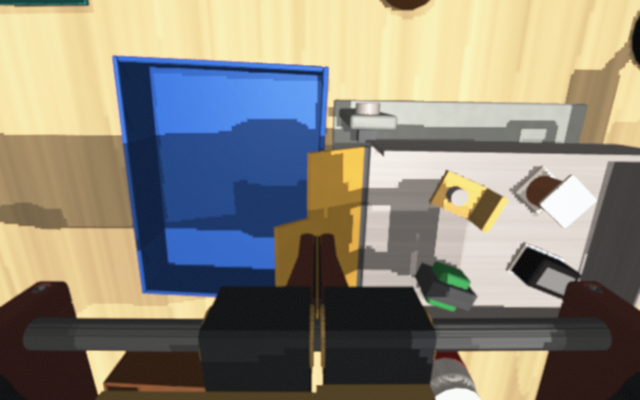

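The gate is opening well: the plate edge is at x≈307–365, the tab is at (285,225), and the parts haven't moved. I'll keep pushing down.

```bash
python3 -m pendant '[0,0,0,-0.3,0,-0.8,1, 0,0,0,-0.3,0,-0.8,1, 0,0,0,-0.3,0,-0.8,1, 0,0,0,-0.3,0,-0.4,1, 0,0,0,-0.3,0,-0.3,1, 0,0,0,0,0,-0.2,1, 0,0,0,0,0,-0.2,1, 0,0,0,0,0,0,1]'
python3 - <<'E'
from h import *
for n in ["wrist"]: cv2.imwrite(f"pics/{n}4.png",r.grab_frame(n))
print(r.read_state()["tool_pos"],r.read_state()["force"])
E
```

```text
t: 3.9
tool_pos: [0.4573, 0.0527, 0.0914]
ee_rot: [1.0, 0.0, -0.0, 0.0]
force: [0.1, 0.7, -0.4]
finger_gap: 0.0003
[0.45746405 0.05278016 0.09153623] [ 0.4493971   0.05845725 -0.90839822]
```

View pics/wrist4.png

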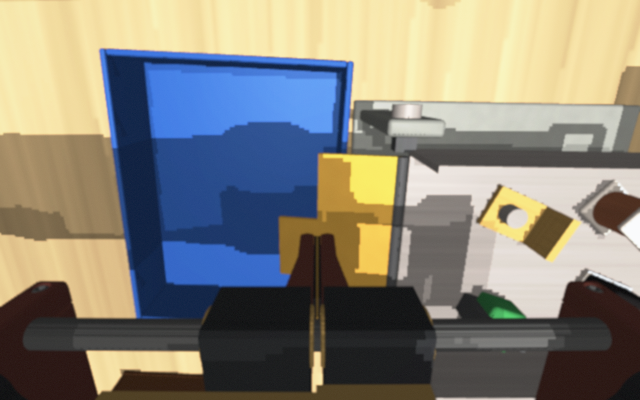

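```bash
python3 -m pendant '[0,0,0,0,0,-0.2,1, 0,0,0,0,0,-0.1,1, 0,0,0,0,0,0,1]'; python3 -m pendant '[0,0,0,0,0,-0.1,1, 0,0,0,0,0,0,1]';  python3 -m pendant '[0,0,0,0,0,-0.1,1, 0,0,0,0,0,0,1]'
```

```text
t: 4.25
tool_pos: [0.4579, 0.0529, 0.0898]
ee_rot: [1.0, 0.0, 0.0, -0.001]
force: [-5.7, -1.2, 20.8]
finger_gap: 0.0003
t: 4.45
tool_pos: [0.4581, 0.0529, 0.089]
ee_rot: [1.0, 0.0, 0.0, -0.001]
force: [-5.9, -0.6, 20.2]
finger_gap: 0.0004
t: 4.65
tool_pos: [0.4582, 0.0529, 0.0881]
ee_rot: [1.0, 0.0, 0.001, -0.001]
force: [-4.2, -1.1, 20.4]
finger_gap: 0.0002
```

Force jumped to 20 N, so the stop is reached. I'll back off and check.

```bash
python3 -m pendant '[0,0,0,0,0,0.2,1, 0,0,0,0,0,0.3,1, 0,0,0,0,0,1,1, 0,0,0,0,0,2,0.65, 0,0,0,-0.5,0,4,0.65, 0,0,0,-1,0,4,0.65, 0,0,0,-1,0,2,0.65,0,0,0,0,0,0,0.65]'
python3 - <<'E'
from h import *
c=cam("wrist")
for n in ["wrist","scene"]: cv2.imwrite(f"pics/{n}5.png",r.grab_frame(n))
crop(cv2.imread("pics/scene5.png"),240,130,400,280,4,"pics/scene5z.png")
M=R.from_euler("z",-.009).as_matrix(); H=np.array([.5005,.0527,.095])
for g in (1.55,1.6,1.65,1.7,1.75):
  print(g,[proj(c,M@np.array((-l*np.sin(g),y,l*np.cos(g)))+H).round(1).tolist() for l,y in((.042,.054),(.042,-.054),(.064,.018),(.064,-.018))])
E
```

```text
t: 5.45
tool_pos: [0.4334, 0.0531, 0.2246]
ee_rot: [1.0, 0.0, 0.002, -0.001]
force: [0.2, -0.7, -1.3]
finger_gap: 0.0305
1.55 [[[344.7, 131.3]], [[340.9, 242.4]], [[319.5, 170.9]], [[319.0, 207.9]]]
1.6 [[[344.5, 131.0]], [[340.7, 241.4]], [[319.5, 170.1]], [[319.0, 206.8]]]
1.65 [[[344.5, 130.8]], [[340.7, 240.5]], [[319.6, 169.4]], [[319.2, 205.7]]]
1.7 [[[344.5, 130.6]], [[340.8, 239.7]], [[319.9, 168.7]], [[319.5, 204.7]]]
1.75 [[[344.7, 130.4]], [[340.9, 238.8]], [[320.4, 168.0]], [[319.9, 203.7]]]
```

View pics/wrist5.png

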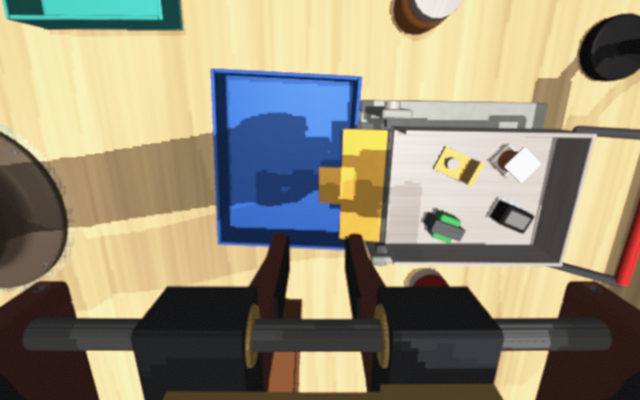

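View pics/scene5z.png

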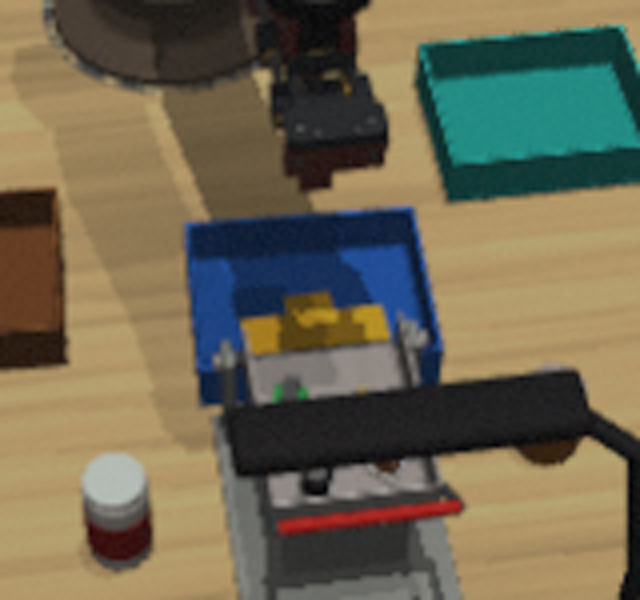

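```bash
python3 - <<'E'
from h import *
c=cam("scene")
M=R.from_euler("z",-.009).as_matrix(); H=np.array([.5005,.0527,.095])
for g in (1.45,1.55,1.65,1.75):
  print(g,[((proj(c,M@np.array((-l*np.sin(g),y,l*np.cos(g)))+H)[0]-[240,130])*4).round(1).tolist() for l,y in((.042,.054),(.042,-.054),(.064,.018),(.064,-.018))])
E
```

```text
1.45 [[380.4, 291.0], [238.3, 306.8], [328.5, 271.7], [281.6, 276.9]]
1.55 [[380.0, 294.2], [238.3, 309.9], [328.1, 276.6], [281.4, 281.7]]
1.65 [[379.7, 297.8], [238.3, 313.5], [327.9, 282.1], [281.3, 287.2]]
1.75 [[379.5, 301.7], [238.5, 317.5], [327.8, 288.1], [281.3, 293.2]]
```

The gate edges in the scene match 1.75 rad. I'll move to the pre-grasp pose with a 35° lean.

```bash
python3 -m pendant '[0,-5,0,3.1,0,0,0.65, 0,-5,0,3.1,0,0,0.65, 0,-5,0,3.1,0,0,0.65, 0,-5,0,3.1,0,0,0.65, 0,-5,0,3.1,0,0,0.65, 0,-5,0,3.1,-0.1,-0.7,0.65, 0,-5,0,3.1,-0.1,-0.7,0.65, 0,0,0,0,0,0,0.65]'
python3 - <<'E'
from h import *
s=r.read_state();print(s["tool_pos"],R.from_quat(s["ee_rot"]).as_matrix().round(3).tolist(),s["joint_positions"].round(2))
c=cam("wrist")
for n in ["wrist","scene"]: cv2.imwrite(f"pics/{n}6.png",r.grab_frame(n))
crop(cv2.imread("pics/scene6.png"),240,100,400,250,4,"pics/scene6z.png")
M=R.from_euler("z",-.009).as_matrix(); H=np.array([.5005,.0527,.095])
for X in [(.185,.0595,.065),(.185,-.0595,.065),(.153,.055,.041),(.153,-.055,.041)]:
    print(X,proj(c,M@np.array(X)+H).round(0))
E
```

```text
t: 6.35
tool_pos: [0.6491, 0.0502, 0.2037]
ee_rot: [0.954, 0.001, 0.299, 0.002]
force: [-0.4, -0.5, -0.1]
finger_gap: 0.0308
[0.6490878  0.05016163 0.20372991] [[0.821, 0.0, 0.571], [0.002, -1.0, -0.003], [0.571, 0.004, -0.821]] [-0.66  0.22  0.5   2.13  0.05  0.22 -0.24]
(0.185, 0.0595, 0.065) [[325. 132.]]
(0.185, -0.0595, 0.065) [[323. 287.]]
(0.153, 0.055, 0.041) [[266. 138.]]
(0.153, -0.055, 0.041) [[271. 281.]]
```

View pics/wrist6.png

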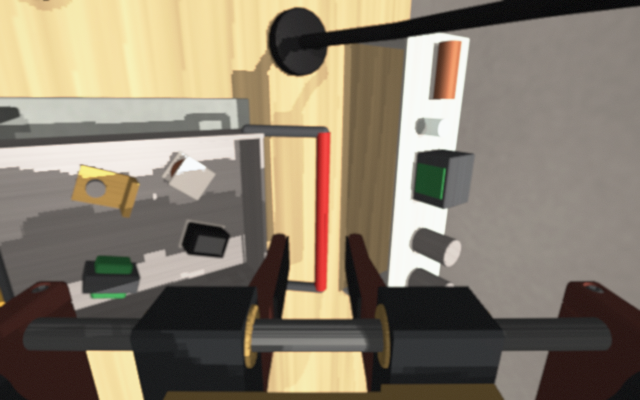

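View pics/scene6z.png

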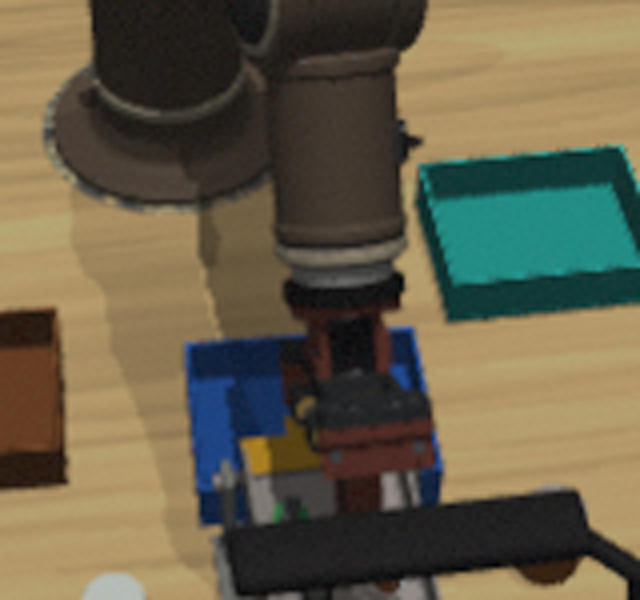

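Predicted and seen bar ends agree within 3 px ((323,130) and (321,290)). Joint 6 is near its lower limit, so I'll keep an eye on it. Advancing now.

```bash
python3 -m pendant '[0,0,0,1.4,0,-1.3,0.65, 0,0,0,1.2,0,-1.5,0.65, 0,0,0,1.0,0.1,-1.5,0.65, 0,0,0,1.0,0,-1.5,0.65, 0,0,0,0,0,0,0.65]'
python3 - <<'E'
from h import *
s=r.read_state();print(s["tool_pos"],s["joint_positions"].round(2))
c=cam("wrist")
for n in ["wrist"]: cv2.imwrite(f"pics/{n}7.png",r.grab_frame(n))
E
```

```text
t: 6.95
tool_pos: [0.696, 0.0518, 0.1502]
ee_rot: [0.955, 0.0, 0.297, 0.001]
force: [0.1, 0.3, -0.2]
finger_gap: 0.0309
[0.69598811 0.05181738 0.15022779] [-0.45  0.37  0.31  2.06  0.02  0.13 -0.21]
```

View pics/wrist7.png

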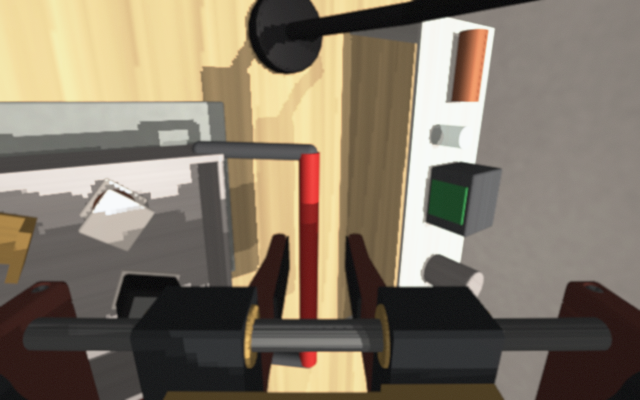

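Joint 6 sits on its limit, so I'll relax the lean to about 32°.

```bash
python3 -m pendant '[0,1.7,0,0,0,0,0.65, 0,1.7,0,-0.1,0,-0.3,0.65, 0,0,0,0,0,-0.3,0.65,0,0,0,0,0,0,0.65]'
python3 - <<'E'
from h import *
s=r.read_state();m=R.from_quat(s["ee_rot"]).as_matrix();print(s["tool_pos"],s["joint_positions"].round(3),np.degrees(np.arcsin(m[0,2])))
G=s["tool_pos"]-.019*m[:,2]; b=np.array([.6845,.051,.16])-G; print("bar in tool",(m.T@b).round(4))
E
```

```text
t: 7.4
tool_pos: [0.6949, 0.0519, 0.1461]
ee_rot: [0.963, 0.0, 0.271, 0.0]
force: [-0.8, -0.0, -0.4]
finger_gap: 0.0306
[0.69487468 0.05193145 0.14611017] [-4.120e-01  3.820e-01  2.680e-01  2.019e+00  1.000e-03  2.140e-01
 -1.910e-01] 31.394270811446248
bar in tool [-0.0016  0.0009  0.0017]
```

```bash
python3 -m pendant '[0,0,0,-0.1,0,-0.1,0.8, 0,0,0,0,0,0,0.9, 0,0,0,0,0,0,1, 0,0,0,0,0,0,1, 0,0,0,0,0,0,1]'
python3 - <<'E'
from h import *
s=r.read_state();print(s["tool_pos"],s["joint_positions"].round(3),s["torque"])
cv2.imwrite("pics/w8.png",r.grab_frame("wrist"))
H=np.array([.5005,.0527,.095]);L=np.hypot(.185,.065);p=np.arctan2(.065,.185)
for a in np.arange(0,.76,.1): print(round(a,2),((L*np.cos(p+a)-.185)*100).round(2),((L*np.sin(p+a)-.065)*100).round(2))
E
```

```text
t: 7.9
tool_pos: [0.6936, 0.0521, 0.1443]
ee_rot: [0.963, 0.0, 0.27, 0.0]
force: [-6.5, 1.2, 3.2]
finger_gap: 0.0091
[0.69355022 0.05211874 0.14429442] [-4.120e-01  3.830e-01  2.670e-01  2.021e+00  2.000e-03  2.120e-01
 -1.920e-01] [ 0.06730038  1.22994815 -0.01912927]
0.0 0.0 -0.0
0.1 -0.74 1.81
0.2 -1.66 3.55
0.3 -2.75 5.18
0.4 -3.99 6.69
0.5 -5.38 8.07
0.6 -6.9 9.31
0.7 -8.54 10.39
```

View pics/w8.png

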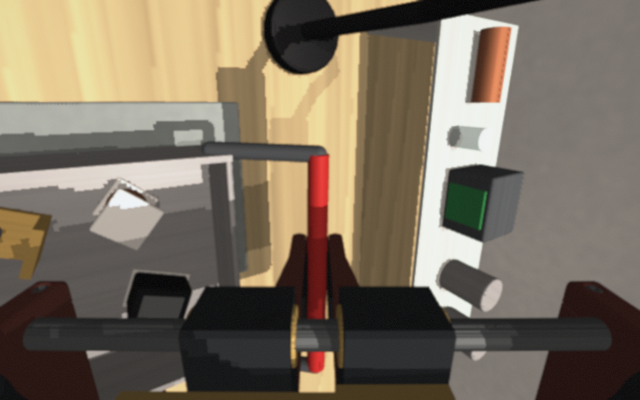

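Gripped (gap 9 mm). I'll lift along the arc with the lean held, to about 0.3 rad first.

```bash
python3 -m pendant '[0,0,0,-0.34,0,0.9,1, 0,0,0,-0.4,0,0.91,1, 0,0,0,-0.44,0,0.88,1, 0,0,0,-0.48,0,0.86,1, 0,0,0,-0.53,0,0.83,1, 0,0,0,-0.56,0,0.8,1, 0,0,0,0,0,0,1]'
python3 - <<'E'
from h import *
s=r.read_state();print(s["tool_pos"],s["joint_positions"].round(3),s["force"],s["torque"],s["finger_gap"])
for n in ["wrist","scene"]:cv2.imwrite(f"pics/{n}9.png",r.grab_frame(n))
crop(cv2.imread("pics/scene9.png"),240,100,400,250,4,"pics/scene9z.png")
E
```

```text
t: 8.65
tool_pos: [0.6655, 0.0525, 0.1972]
ee_rot: [0.963, 0.001, 0.27, -0.0]
force: [-2.5, 3.0, -6.1]
finger_gap: 0.0089
[0.66546593 0.05248369 0.19721263] [-0.487  0.262  0.329  2.042  0.048  0.314 -0.232] [-2.45256558  3.00557306 -6.05907662] [0.55361654 1.65927699 0.25629844] 0.008854255515646276
```

View pics/wrist9.png

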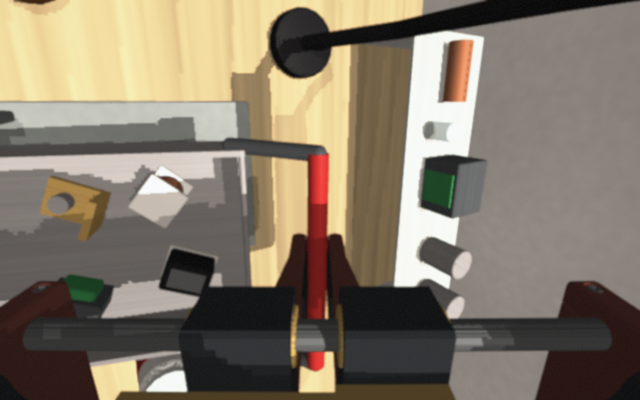

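View pics/scene9z.png

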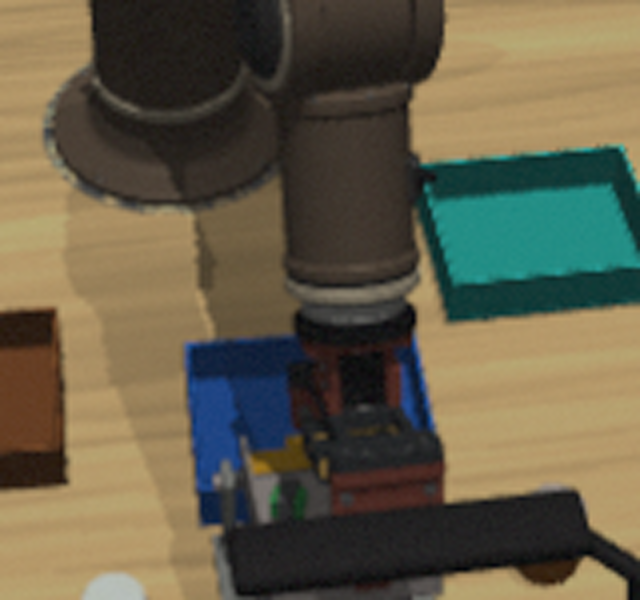

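The tray is at about 0.3 rad with the grip held and the parts still in place. Continuing to about 0.52 rad.

```bash
python3 -m pendant '[0,0,0,-0.4,0,0.52,1, 0,0,0,-0.42,0,0.5,1, 0,0,0,-0.43,0,0.49,1, 0,0,0,-0.45,0,0.48,1, 0,0,0,-0.46,0,0.46,1, 0,0,0,-0.48,0,0.44,1, 0,0,0,-0.3,0,0.25,1, 0,0,0,0,0,0,1]'
python3 - <<'E'
from h import *
s=r.read_state();print(s["tool_pos"],s["joint_positions"].round(3),s["force"],s["torque"],s["finger_gap"])
for n in ["wrist","scene","top"]:cv2.imwrite(f"pics/{n}10.png",r.grab_frame(n))
crop(cv2.imread("pics/scene10.png"),240,100,400,250,4,"pics/scene10z.png")
E
```

```text
t: 9.55
tool_pos: [0.637, 0.0528, 0.2285]
ee_rot: [0.963, 0.001, 0.271, -0.0]
force: [-1.1, 5.0, -7.0]
finger_gap: 0.009
[0.63696459 0.0527656  0.2284943 ] [-0.554  0.168  0.374  2.072  0.116  0.377 -0.297] [-1.06361832  4.97804865 -6.97926489] [0.93382235 1.43882924 0.50808319] 0.008974159804402302
```

View pics/wrist10.png

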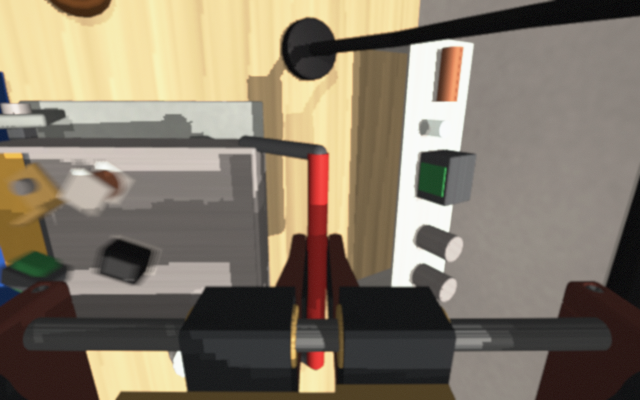

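View pics/scene10z.png

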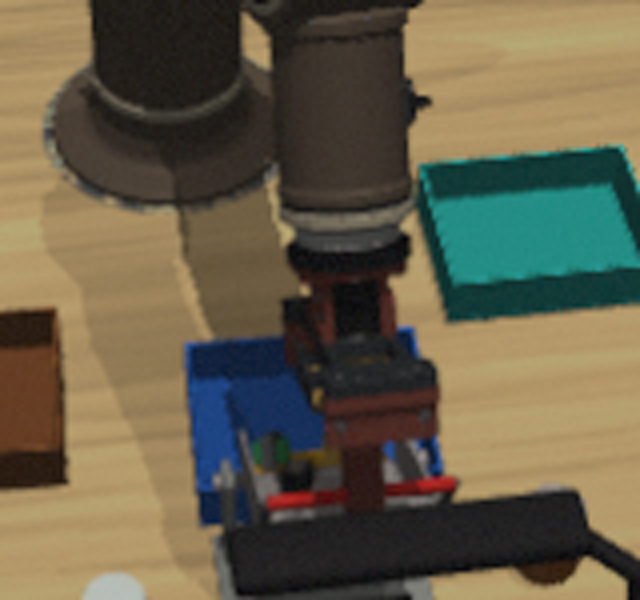

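The parts are sliding, motion-blurred at the gate end (bracket at (30,185) px, transformer at (30,265) px). I'll hold for a moment, then tip a bit further.

```bash
python3 -m pendant '[0,0,0,0,0,0,1, 0,0,0,0,0,0,1, 0,0,0,0,0,0,1, 0,0,0,-0.4,0,0.35,1, 0,0,0,-0.5,0,0.4,1, 0,0,0,-0.5,0,0.37,1, 0,0,0,0,0,0,1,0,0,0,0,0,0,1]'
python3 - <<'E'
from h import *
s=r.read_state();print(s["tool_pos"],s["joint_positions"].round(3),s["force"],s["torque"],s["finger_gap"])
for n in ["wrist","scene","top"]:cv2.imwrite(f"pics/{n}11.png",r.grab_frame(n))
crop(cv2.imread("pics/scene11.png"),240,100,400,250,4,"pics/scene11z.png")
E
```

```text
t: 10.5
tool_pos: [0.6232, 0.0529, 0.2398]
ee_rot: [0.963, 0.001, 0.271, -0.0]
force: [-0.7, 4.9, -6.4]
finger_gap: 0.0092
[0.62323782 0.05291731 0.2397687 ] [-0.581  0.127  0.387  2.088  0.154  0.402 -0.334] [-0.71179727  4.94147425 -6.4358027 ] [1.15939807 1.41308825 0.64827587] 0.009158220284829157
```

View pics/wrist11.png

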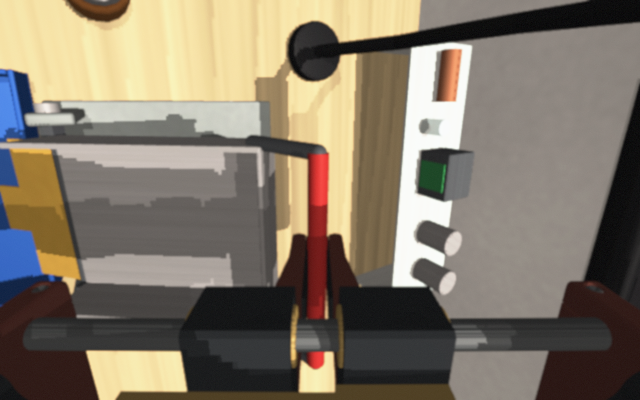

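View pics/scene11z.png

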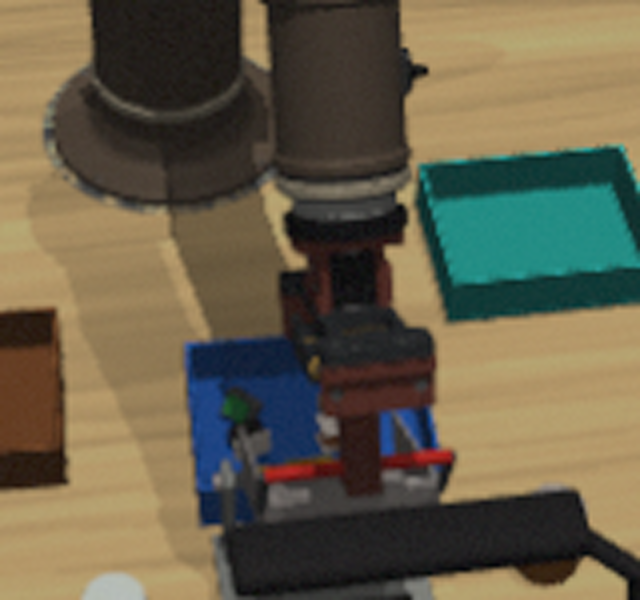

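View pics/top11.png

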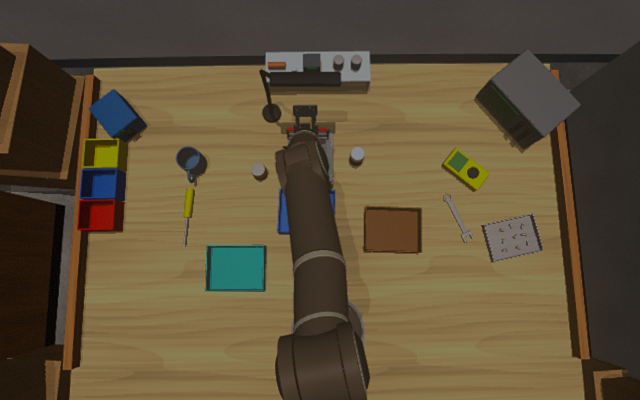

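The visible tray floor is empty; the transformer, relay and coil can be seen in the bin and the bracket is hidden. I'll tip a little further to be sure, then start lowering.

```bash
python3 -m pendant '[0,0,0,-0.5,0,0.35,1, 0,0,0,-0.5,0,0.33,1, 0,0,0,0,0,0,1, 0,0,0,0,0,0,1, 0,0,0,0.5,0,-0.33,1, 0,0,0,0.5,0,-0.35,1, 0,0,0,0.5,0,-0.37,1, 0,0,0,0.5,0,-0.4,1]'
python3 -m pendant '[0,0,0,0.4,0,-0.35,1, 0,0,0,0.5,0,-0.45,1, 0,0,0,0.5,0,-0.48,1, 0,0,0,0.5,0,-0.51,1, 0,0,0,0.5,0,-0.55,1, 0,0,0,0.5,0,-0.6,1, 0,0,0,0.34,0,-0.45,1, 0,0,0,0,0,0,1]'
python3 - <<'E'
from h import *
s=r.read_state();print(s["tool_pos"],s["joint_positions"].round(3),s["force"],s["torque"],s["finger_gap"])
for n in ["wrist","scene"]:cv2.imwrite(f"pics/{n}12.png",r.grab_frame(n))
crop(cv2.imread("pics/scene12.png"),240,100,400,250,4,"pics/scene12z.png")
E
```

```text
t: 11.45
tool_pos: [0.6335, 0.0527, 0.2319]
ee_rot: [0.963, 0.0, 0.271, -0.0]
force: [-3.4, 5.8, -4.2]
finger_gap: 0.0092
t: 12.25
tool_pos: [0.6657, 0.0523, 0.1972]
ee_rot: [0.963, 0.0, 0.27, 0.0]
force: [-2.7, 5.1, -5.6]
finger_gap: 0.0088
[0.66572059 0.05225142 0.19723225] [-0.492  0.262  0.336  2.042  0.044  0.313 -0.228] [-2.72592907  5.12812263 -5.55797851] [0.920366   1.66886775 0.43478097] 0.008811176087667695
```

View pics/wrist12.png

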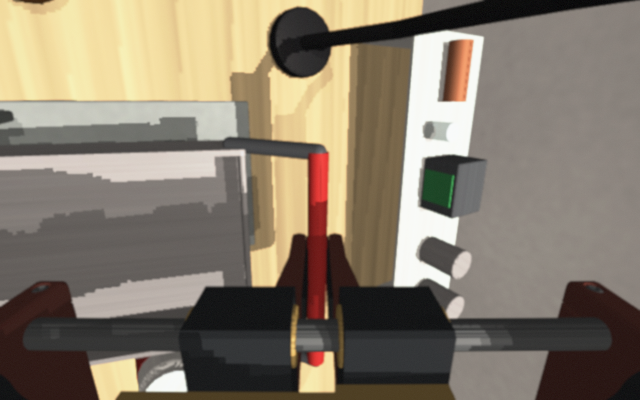

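View pics/scene12z.png

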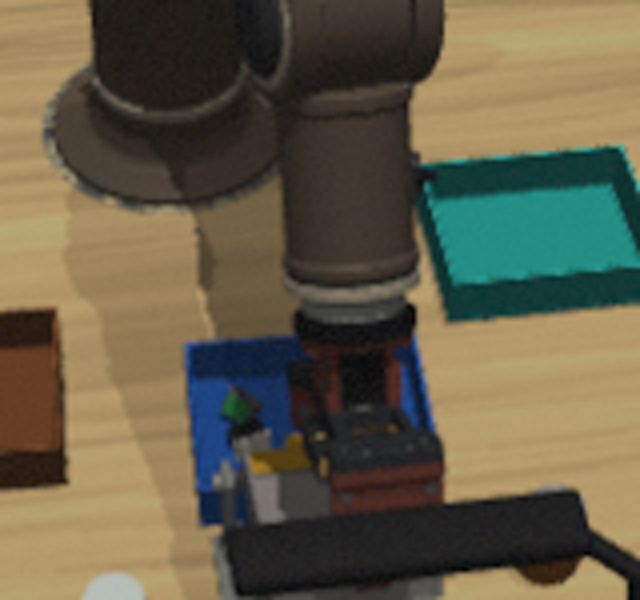

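The tray is clear and the pose matches the earlier 0.3 rad one. I'll lower it gently onto the rest.

```bash
python3 -m pendant '[0,0,0,0.56,0,-0.8,1, 0,0,0,0.53,0,-0.83,1, 0,0,0,0.48,0,-0.86,1, 0,0,0,0.44,0,-0.88,1, 0,0,0,0.2,0,-0.46,1, 0,0,0,0.2,0,-0.45,1, 0,0,0,0.18,0,-0.45,1, 0,0,0,0,0,0,1]'
python3 -m pendant '[0,0,0,0.16,0,-0.3,1, 0,0,0,0,0,-0.15,1, 0,0,0,0,0,0,1]'
python3 - <<'E'
from h import *
s=r.read_state();print(s["tool_pos"],s["joint_positions"].round(3),s["force"],s["torque"],s["finger_gap"])
for n in ["wrist"]:cv2.imwrite(f"pics/{n}13.png",r.grab_frame(n))
E
```

```text
t: 13.15
tool_pos: [0.6906, 0.0517, 0.1494]
ee_rot: [0.963, 0.0, 0.269, 0.001]
force: [-4.4, 3.8, -5.7]
finger_gap: 0.0091
t: 13.45
tool_pos: [0.6917, 0.0514, 0.1475]
ee_rot: [0.963, -0.0, 0.27, 0.0]
force: [-24.7, 2.3, 18.5]
finger_gap: 0.0094
[0.69171166 0.05144905 0.1474606 ] [-0.418  0.376  0.274  2.024 -0.006  0.216 -0.184] [-24.68022917   2.31650712  18.47742773] [0.35635798 3.12030469 0.19075157] 0.009356679744175363
```

View pics/wrist13.png

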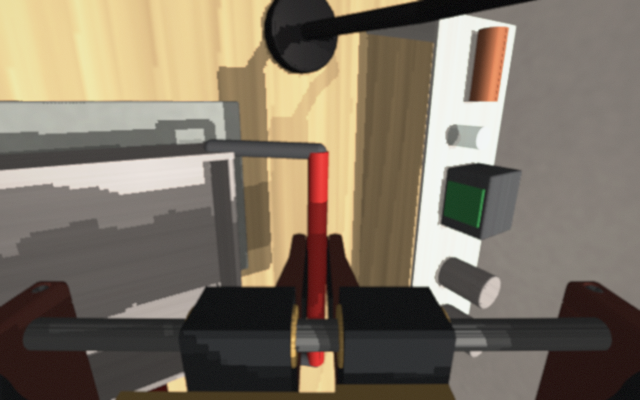

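The tray is on its rest (upward force 18 N, some radial tension). I'll relax it, open the jaws and back out along the tool axis.

```bash
python3 -m pendant '[0,0,0,-0.1,0,0.05,1, 0,0,0,0,0,0,0.9, 0,0,0,0,0,0,0.75, 0,0,0,0,0,0,0.65, 0,0,0,0,0,0,0.65]'
python3 -m pendant '[0,0,0,-0.5,0,0.85,0.65, 0,0,0,-1,0,1.7,0.65, 0,0,0,-1.5,0,2.5,0.65, 0,0,0,-2,0,3,0.65, 0,0,0,-3,0,3,0.65, 0,0,0,-4,0,2,0.65, 0,0,0,-4.5,0,1,0.65, 0,0,0,-4.5,0,0,0.65]'
python3 -m pendant '[0,5,0,-4,2,1,0.65, 0,5,0,-3,4,1,0.65, 0,5,0,-2,4.5,0,0.65, 0,5,0,0,5,0,0.65, 0,5,0,0,5,0,0.65, 0,5,0,0,5,0,0.65, 0,0,0,0,5,0,0.65, 0,0,0,0,0,0,0.65]'
python3 - <<'E'
from h import *
s=r.read_state();print(s["tool_pos"],s["joint_positions"].round(3),s["force"])
for n in ["wrist","scene","top"]:cv2.imwrite(f"pics/{n}14.png",r.grab_frame(n))
crop(cv2.imread("pics/scene14.png"),240,130,400,280,4,"pics/scene14z.png")
crop(cv2.imread("pics/top14.png"),265,100,365,245,4,"pics/top14z.png")
E
```

```text
t: 14.0
tool_pos: [0.6937, 0.0513, 0.1479]
ee_rot: [0.962, -0.0, 0.272, 0.0]
force: [0.2, -0.2, -0.5]
finger_gap: 0.0289
t: 14.8
tool_pos: [0.4818, 0.0518, 0.2891]
ee_rot: [0.962, -0.0, 0.272, -0.0]
force: [-0.7, 1.2, 0.0]
finger_gap: 0.0307
t: 15.6
tool_pos: [0.3915, 0.3625, 0.3056]
ee_rot: [1.0, 0.003, 0.011, -0.0]
force: [-1.1, 0.0, -0.5]
finger_gap: 0.0306
[0.39152127 0.36247954 0.30559929] [-9.350e-01  1.780e-01  1.000e-01  1.719e+00 -1.000e-03  1.229e+00
 -8.290e-01] [-1.10836618  0.04936025 -0.52269614]
```

View pics/scene14z.png

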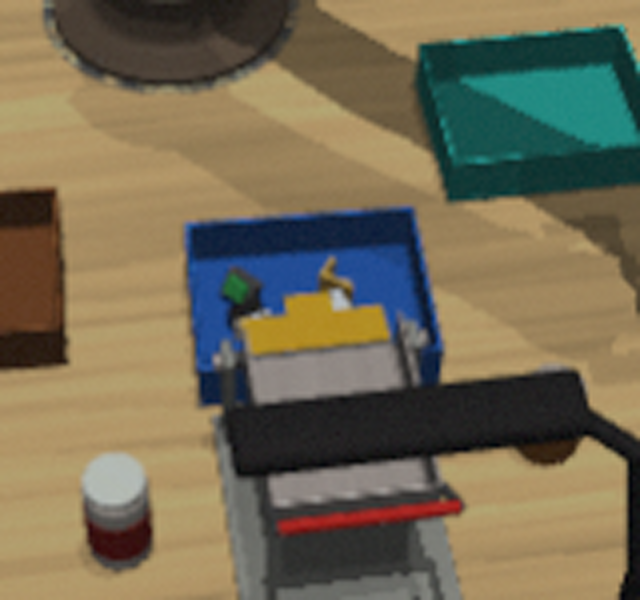

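View pics/top14z.png

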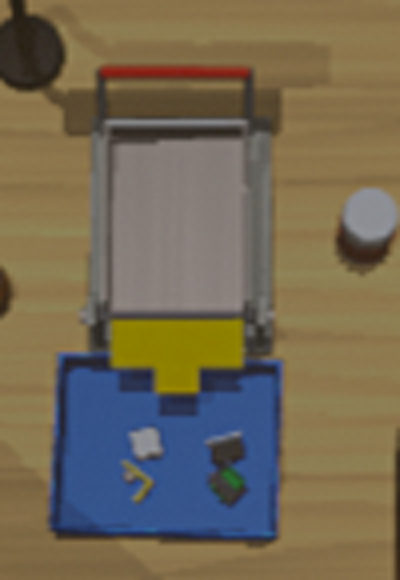

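View pics/scene14.png

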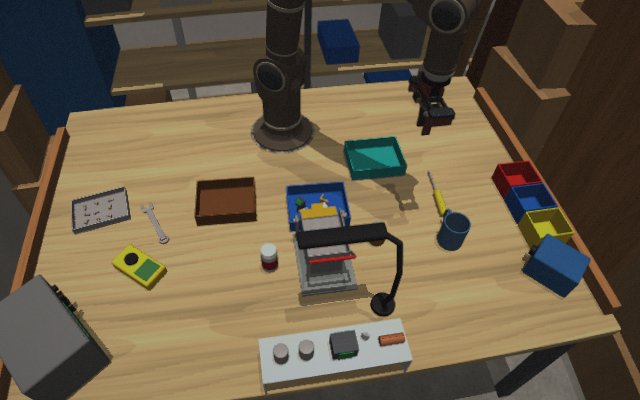

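All four parts are in the bin: coil (146,442), relay (226,447), bracket (138,482) and transformer (228,484) in the zoomed top view. The bar and gate are at their earlier level and down pixel positions, and the bystanders haven't moved. Handing in.

```bash
python3 -c "
from workcell import r
print(r.hand_in())"
```

```text
the job is handed in; nothing more can be done
None
```

The four parts are in the blue bin, and I handed the job in at about 15.8 s of the 56 s allowed. The hand-in reports no verdict.

**What I did:** I pushed the yellow gate down to its stop with the closed fingers. I then gripped the red bar with the gripper leaning back about 31°, tipped the tray in steps to about 0.65 rad and lowered it back. After letting go I moved the arm clear.

**Last checks:**
- **Parts:** The top and scene views show the coil, relay, bracket and transformer inside the blue bin and the tray empty.
- **Tray and gate:** The bar is at the same pixel positions as when the tray was level at the start. The gate edges match the fully-down angle of about 1.75 rad.
- **Bystanders and lamp:** All look unmoved, and the arm is touching nothing, with force readings near zero.

**What differed from plan:**
- Joint 6 briefly reached about 0.13 rad, its lower limit, during the approach at 35°, so I reduced the lean to about 31°.
- Pressing the gate onto its stop took about 20 N and probably lifted the tray slightly. It was level again afterwards.
- When the tray settled on its rest, the tool read about 25 N of sideways pull and 18 N upward. I relaxed this before opening the jaws.

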